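# Clamp a fan pair in a crank vise

## Task

Push the red-knobbed crank of the grey vise round anticlockwise to wind its jaws well open (they start too narrow for the fan), then stand the fan pair upright on the vise's bed between the jaws, lengthwise along them and centred, and let go of it. Then push the crank clockwise until the sliding jaw presses the fan against the fixed jaw, and on for a third to half a turn so that its springs hold the fan firmly. Do not knock or shift the spool, tape roll, flux bottle or screw jar.

Things in the scene. Friction and masses are not known exactly. Their poses are not given: they have to be found in the camera images.
- vise: grey board vise bolted to the bench, 214 x 84 mm; origin at the centre of its underside on the bench; x runs along the slide from the crank end (-x) to the fixed jaw (+x), y along the jaws, z up. Its bed is flat, 16 mm above the bench. Both jaws are 70 mm long (y = -35 to +35 mm) and 20 mm high above the bed. A gear housing, 46 x 54 mm and 54 mm above the bench, carries the crank at x = -55 mm. The fixed jaw is 20 mm thick, from x = +85 to +105 mm
- fixed_jaw_face (a point): middle of the fixed jaw's clamping face at the height of the bed (vise x = +85 mm, z = 16 mm); the face looks to the vise's -x
- moving_jaw_face (a point): middle of the sliding jaw's clamping face at the height of the bed; it looks to the vise's +x; its distance from fixed_jaw_face is the jaw opening. The jaw plate is 8 mm thick and rides on two springs (2.5 N per mm, up to 16 mm of give) before a 22 mm thick carriage that the crank moves; so with a thing clamped the carriage goes on while the plate stays
- vise_jaw: the black plate of the sliding jaw; origin as moving_jaw_face
- vise_crank (a joint): crank angle in rad, 0 to 8.6; anticlockwise seen from above is positive and opens. Free jaw opening = 8 mm + 24 mm per turn (3.82 mm per rad), 8 to 40.8 mm, with an end stop at 0. It turns with about 0.15 Nm of friction (3.5 N at the knob, up to 7 N with the springs fully loaded), stays where it is left and does not run back
- crank_axis (a point): the crank's upright axis, at half the height of the knob (93 mm above the bench)
- crank_knob (a point): centre of the crank's red upright knob: 17 mm diameter, 36 mm high (75 to 111 mm above the bench), 42 mm from the crank axis, standing on a steel arm whose top is 72 mm above the bench. Nothing else is taller than the arm inside its circle. It can be pushed from behind round its circle with closed fingers
- fan_pair: two square fans in one cream frame with a yellow band on top, standing on its edge: 20 mm thick (its x), 84 mm long (its y), 42 mm high (its z); origin at the centre of its underside; 0.06 to 0.13 kg
- fan_mid (a point): centre of the fan pair, 21 mm above its underside
- solder_spool: white spool of solder wire standing on its flange, 54 mm diameter, 47 mm high; origin at the centre of its underside; loose bystander
- tape_green: roll of green tape lying flat, 72 mm diameter, 24 mm high; origin at the centre of its underside; loose bystander
- flux_bottle: orange flux bottle with black needle cap, 34 mm diameter, 98 mm high, easily tipped, standing just outside the crank's sweep; origin at the centre of its underside; loose bystander
- screw_jar: jar of screws with white cap, 46 mm diameter, 54 mm high, standing beside the vise near the crank; origin at the centre of its underside; loose bystander

How it is judged (in metres and radians):
On the way, in this order (a step that is already met when the one before it is completed fails the run):
1. the vise is wound open to more than 28 mm between the jaws (x of moving_jaw_face in the frame of vise below 0.057 m), for 0.2 s.
2. the fan pair stands on the bed between the jaws, lengthwise along them, let go (x of fan_mid in the frame of vise between 0.045 and 0.08 m and y of fan_mid in the frame of vise between -0.02 and 0.02 m and z of fan_mid in the frame of vise between 0.034 and 0.04 m and angle between fan_pair's own z axis and vertical below 0.1 rad and angle between the y axis of fan_pair and the y axis of vise, either way round below 0.35 rad and contact force between the fingers and fan_pair below 0.1 N), for 0.2 s.
At the end, for the whole second after the job is handed in: the fan pair stands upright (within 0.1 rad) on the vise's bed (within 3 mm), flat against the fixed jaw (centre 6 to 14 mm from its face, within 0.08 rad of parallel), centred within 20 mm along the jaws, at rest, and the sliding jaw presses it with more than 8 N (x of fan_mid in the frame of vise between 0.071 and 0.079 m and y of fan_mid in the frame of vise between -0.02 and 0.02 m and z of fan_mid in the frame of vise between 0.034 and 0.04 m and angle between fan_pair's own z axis and vertical below 0.1 rad and angle between the y axis of fan_pair and the y axis of vise, either way round below 0.08 rad and contact force between vise_jaw and fan_pair above 8 N and linear speed of fan_pair below 0.02 m/s); the robot touches nothing.
It fails at once if the solder spool is shifted by more than 25 mm or tipped over (distance of solder_spool from where it was at the start of the episode above 0.025 m or angle between solder_spool's own z axis and vertical above 0.4 rad).
It fails at once if the green tape roll is shifted by more than 25 mm or tipped over (distance of tape_green from where it was at the start of the episode above 0.025 m or angle between tape_green's own z axis and vertical above 0.4 rad).
It fails at once if the flux bottle is shifted by more than 25 mm or tipped over (distance of flux_bottle from where it was at the start of the episode above 0.025 m or angle between flux_bottle's own z axis and vertical above 0.4 rad).
It fails at once if the screw jar is shifted by more than 25 mm or tipped over (distance of screw_jar from where it was at the start of the episode above 0.025 m or angle between screw_jar's own z axis and vertical above 0.4 rad).
It also fails if it takes over 72 s, if anything falls off the work surface, if the arm or the gripper's body presses on something with over 40 N, if the wrist force passes 120 N, or if a joint passes its speed limit or range.

## Robot

A 6-joint arm with a two-finger parallel gripper is mounted at the origin on a cart in front of the work surface, level with it; the furniture and walls round the work are solid. World frame = base frame: x ahead of the robot, y to its left, z up, the work surface at z = 0. Lengths are in m, angles in degrees, forces in N, time in s.
With the tool pointing down it reaches from about 0.325 to 0.775 m from the base axis. Payload 5.5 kg.
Tool frame: the origin (TCP) lies at the very end of the fingers, on their centre line; the grasp point (between the pads) lies 19 mm behind it; z points along the fingers, y is the line along which they close (so a half turn about z gives the same grasp; the last joint's range is limited). The gripper opens to 85 mm and grips with 20 to 120 N. Pads are 22 mm wide; open, the fingers measure 114 mm over their backs; the gripper's body (76 mm by 85 mm) begins 54 mm behind the grasp point. The pads swing forward as they close: fully open they stand 13 mm farther back than shut.
Start: joints at [-71.889, 5.22, 70.514, -0, 104.267, -3.249], TCP at [0.219, -0.559, 0.231] pointing down, gripper open.
Joint ranges: [-164.24, 164.24], [-49.07, 125.15], [9.68, 141.18], [-86.29, 266.29], [3.28, 154.24], [-151.56, 151.56]. Speed limits (degrees/s): [147.25, 147.25, 172.46, 180, 180, 180].

## Interface

Orientations are given as a 3x3 rotation matrix whose columns are the frame's x, y, z axes.
In Python, from bench import status, grab_frame, ctrl, finder gives the robot as it stands.
- The arm moves only by the tool arm_command, never from a script. Its argument "rows" is a list of rows, each an object with "offset": the shift along the tool's x, y, z in cm, a list of three; "angular": the turn, a rotation vector about the tool's x, y, z in degrees, a list of three; "jaw": the opening, from 0 (shut) to 1 (fully open). A call has 1 to 8 rows; each row shifts and turns the commanded pose from where the row before left it, along the tool's axes as they then stand; what a row does not reach is not made up. A row lasts 1/10 s, in which the tool goes at most 50 mm and 8.59 degrees, less where a joint would pass 70% of its speed; a pose out of reach is approached as far as the arm can. A call is refused whole if a number of a shift passes 5 or a number of a turn 8.59, either way. A call with a gripper value outside its range is refused whole. The fingers move at their own pace and stop on an object; the grip force is fixed at half the most. Time passes only in rows, so rows that do not move let the fingers close. It gives the time, the measured TCP pose, the force, the opening and the grip force at its end, in the units of the state.
- status.read_state(): the state, without advancing time (a new reading comes with each control period).
- grab_frame(name): name is "scene" or "top" or "wrist"; returns a dict with "image" (400x640x3 uint8, blue, green, red), "vertical_fov" (degrees; the focal length in pixels is half the picture's height over the tangent of half this angle, whatever the lens; pixels are square), "cx", "cy" (the principal point, pixels), "R" (3x3) and "t" (3): a world point X has camera coordinates R X + t. Camera axes: x right, y down, z forward; pixel columns grow to the right and rows downward; lengths in m; the calibration is good to about 2 mm. A picture is of the moment at which its call begins. There is no depth.
- ctrl.close_job(): hands the job in; it is judged then, once.
Trained networks look in the newest picture that a camera, given by its name, has taken for a name from the list of things; names that differ only in an ending like _2 or _b are one class to them, and where a whole thing is asked for, a point or a joint stands for the part that bears it (a point fixed in the world has none). Each returns a list of dicts, best first, with "score" (0 to 1); they miss things now and then, are a little off and sometimes report something else, mostly with a low value. They report only what shows in the picture. A call takes as long as a camera call.
- finder.outline_of(camera, target): "mask" (400x640 bool, what is visible of it) and "centre" ([row, column] in pixels, amid what is visible of it).
- finder.pinpoint(camera, target): "centre" ([row, column] in pixels: a listed point, or the origin of a listed thing).
The state is a dict: "time_s": time; "qpos": joint angles; "qd": joint speeds; "tau": joint torques, N m; "tcp_pos": TCP position; "ee_rot": TCP orientation; "force": force on the tool from outside, world axes, zero at the start; "ft_torque": the same for the moment, N m; "grip_width": opening from 0.0 (shut) to 1.0 (fully open); "grip_force": force on a finger pad.
Only numpy, scipy, OpenCV 4.12 (cv2) and the standard library are available. Lean on these libraries where they do the work, as an engineer would, in place of code of your own. Each camera call takes 0.05 s, during which the arm holds its last target. There are 200 camera calls.

## Working session

There is one attempt and no reset: what is moved stays moved. The work goes in short steps, Python scripts to look and compute and a tool call to move; the robot and the scene stay as the last step left them, time stands still between calls to the robot, and variables do not carry over. Pictures are saved under pics/ and viewed, at most 10 in all, crops included, and the job is handed in when it is done.

Besides the shell and the picture viewer there is one more tool, called as name([rows], argument=value, ...), one row to a line, values as JSON. arm_command: Moves the arm, as the interface text tells. Its arguments: {"type":"object","properties":{"rows":{"type":"array"}},"required":["rows"]}

```bash
mkdir -p pics && ls && cat > h.py <<'E'
import numpy as np, cv2
from bench import status, grab_frame, ctrl, finder
def cam(n):
    f=grab_frame(n); f["f"]=200/np.tan(np.radians(f["vertical_fov"])/2); f["R"]=np.array(f["R"]); f["t"]=np.array(f["t"]); return f
def onz(f,rc,z):
    d=f["R"].T@np.array([(rc[1]-f["cx"])/f["f"],(rc[0]-f["cy"])/f["f"],1]); o=-f["R"].T@f["t"]
    return o+d*(z-o[2])/d[2]
def proj(f,X):
    c=f["R"]@np.array(X)+f["t"]; return [f["cy"]+f["f"]*c[1]/c[2], f["cx"]+f["f"]*c[0]/c[2]]
E
python3 - <<'E'
from h import *
np.set_printoptions(precision=4,suppress=True)
H=dict(vise=0,fixed_jaw_face=.016,moving_jaw_face=.016,crank_axis=.093,crank_knob=.093,fan_pair=0,fan_mid=.021,solder_spool=0,tape_green=0,flux_bottle=0,screw_jar=0)
for n in("top","scene"):
    f=cam(n); cv2.imwrite(f"pics/{n}0.png",f["image"]); print(n,f["f"],-f["R"].T@f["t"])
    for k,z in H.items():
        for r in finder.pinpoint(n,k)[:2]: print(k,round(r["score"],2),np.round(r["centre"],1),onz(f,r["centre"],z))
print(status.read_state())
E
```

```text
pics
top 512.4972449403065 [0.3079 0.1564 1.1764]
vise 0.65 [238.1 429.2] [ 0.4711 -0.0979  0.    ]
vise 0.6 [209.7 316.4] [0.5509 0.1598 0.    ]
fixed_jaw_face 0.85 [173.7 316.9] [0.6337 0.1546 0.016 ]
fixed_jaw_face 0.58 [240.7 431.3] [ 0.4627 -0.0987  0.016 ]
moving_jaw_face 0.63 [177.4 314.8] [0.625  0.1599 0.016 ]
crank_axis 0.67 [229.1 307.3] [0.4903 0.1809 0.093 ]
crank_axis 0.64 [245.2 262.4] [0.4603 0.2778 0.093 ]
crank_knob 0.59 [242.4 308.9] [0.4614 0.1787 0.093 ]
fan_pair 0.76 [239.4 429.4] [ 0.4681 -0.0981  0.    ]
fan_mid 0.7 [238.1 435.3] [ 0.4675 -0.1072  0.021 ]
solder_spool 0.68 [252.2 209.9] [0.463  0.4094 0.    ]
solder_spool 0.59 [173.  312.9] [0.6404 0.164  0.    ]
tape_green 0.56 [184.3 231.8] [0.622  0.3572 0.    ]
flux_bottle 0.74 [242.7 369.9] [0.4671 0.0399 0.    ]
flux_bottle 0.45 [171.2 315.3] [0.6446 0.1581 0.    ]
screw_jar 0.88 [245.4 262.3] [0.4729 0.2885 0.    ]
scene 381.24936154564756 [0.0959 0.5919 0.7792]
vise 0.94 [225.4 307.2] [0.5515 0.1655 0.    ]
vise 0.51 [186.7 398.1] [ 0.4745 -0.1206  0.    ]
fixed_jaw_face 0.62 [198.7 291.3] [0.6396 0.14
[... 406 characters left out ...]
77 [254.2 229.6] [ 0.6174  0.3651 -0.    ]
flux_bottle 0.72 [220.8 359.9] [0.4665 0.0541 0.    ]
screw_jar 0.86 [275.  292.2] [0.4675 0.2937 0.    ]
{'time_s': 1.2, 'qpos': array([-71.8875,   5.2195,  70.5119,   0.0021, 104.2685,  -3.2506]), 'qd': array([-0.0248, -0.0463, -0.0228,  0.0292,  0.0444,  0.0015]), 'tau': array([  0.0004, -45.8468, -41.8092,   0.0001,   0.0008,   0.    ]), 'tcp_pos': array([ 0.2186, -0.5588,  0.2313]), 'ee_rot': array([[ 0.9313,  0.3643,  0.    ],
       [ 0.3643, -0.9313,  0.    ],
       [ 0.    ,  0.    , -1.    ]]), 'force': array([ 0.2849, -0.1232, -1.311 ]), 'ft_torque': array([-0.0212, -0.    ,  0.0567]), 'grip_force': 0.0, 'grip_width': 1.0013962724170336}
```

```bash
python3 - <<'E'
import cv2
a=cv2.imread("pics/top0.png")[140:290,190:470]; b=cv2.imread("pics/scene0.png")[150:340,210:440]
cv2.imwrite("pics/a.png",cv2.resize(a,None,fx=2.8,fy=2.8,interpolation=2)); cv2.imwrite("pics/b.png",cv2.resize(b,None,fx=3,fy=3,interpolation=2))
E
```

```text
(no output)
```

View pics/a.png

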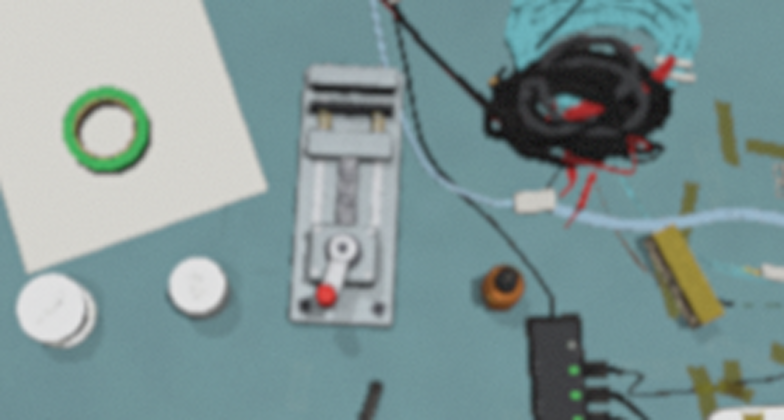

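View pics/b.png

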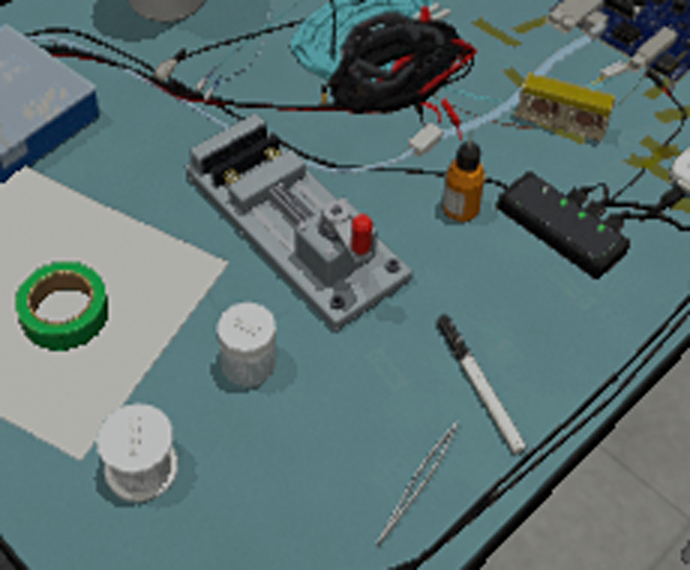

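Both views show the vise (crank toward the robot, knob at top-view pixel about (245,306)), the jar and spool to its left, the bottle at (242,369) and the fan at (240,432), lying about 32° off x. The top-view "vise" hit at column 429 is actually the fan. Next I fit box models to the masks for precise poses.

```bash
cat > fit.py <<'E'
from h import *
from scipy.optimize import minimize
def box(x0,x1,y0,y1,z0,z1): return np.array([[x,y,z] for x in(x0,x1) for y in(y0,y1) for z in(z0,z1)])
FAN=[box(-.01,.01,-.042,.042,0,.042)]
VISE=[box(-.107,.107,-.042,.042,0,.016),box(.085,.105,-.035,.035,0,.036),box(-.078,-.032,-.027,.027,0,.054)]
def ren(f,parts,p,z0=0):
    S=4; m=np.zeros((400*S,640*S),np.uint8); c,s=np.cos(p[2]),np.sin(p[2])
    for P in parts:
        q=np.array([proj(f,[p[0]+c*a-s*b,p[1]+s*a+c*b,z+z0])[::-1] for a,b,z in P])
        cv2.fillConvexPoly(m,cv2.convexHull(((q+.5)*S).round().astype(np.int32)),255)
    return cv2.resize(m,(640,400),interpolation=cv2.INTER_AREA)/255.
def fit(views,parts,p0,z0=0):
    def cost(p):
        c=0
        for f,m in views:
            r=ren(f,parts,p,z0); c+=np.abs(r-m).sum()/m.sum()
        return c
    best=None
    for d in(-.15,0,.15):
        q=np.array(p0)+[0,0,d]
        r=minimize(cost,q,method="Nelder-Mead",options=dict(initial_simplex=[q,q+[.01,0,0],q+[0,.01,0],q+[0,0,.15]],xatol=2e-4,fatol=1e-4))
        if best is None or r.fun<best.fun: best=r
    return best.x,best.fun
def mask(f,n,k,guess):
    g=proj(f,guess); L=finder.outline_of(n,k)
    L=[r for r in L if np.hypot(r["centre"][0]-g[0],r["centre"][1]-g[1])<35]
    return L[0]["mask"].astype(float) if L else None
E
python3 - <<'E'
from fit import *
F={n:cam(n) for n in("top","scene")}
for k,parts,p0 in(("vise",VISE,[.551,.162,-.15]),("fan_pair",FAN,[.468,-.105,np.radians(-58)])):
    V={n:mask(f,n,k,[*p0[:2],.02]) for n,f in F.items()}
    for sel in(("top",),("scene",),("top","scene")):
        v=[(F[n],V[n]) for n in sel if V[n] is not None]
        if v:
            x,c=fit(v,parts,p0); print(k,sel,np.round(x[:2],4),np.degrees(x[2]).round(1),round(c,3))
for k,z in(("flux_bottle",.05),("crank_knob",.093),("crank_axis",.093),("screw_jar",.054)):
    for n,f in F.items():
        for r in finder.outline_of(n,k)[:2]: print(k,n,round(r["score"],2),np.round(r["centre"],1),r["mask"].sum(),onz(f,r["centre"],z).round(4))
# red knob by colour
for n,f in F.items():
    h=cv2.cvtColor(f["image"],cv2.COLOR_BGR2HSV); m=((h[...,0]<6)|(h[...,0]>174))&(h[...,1]>150)&(h[...,2]>80)
    N,l,s,c=cv2.connectedComponentsWithStats(m.astype(np.uint8))
    for i in range(1,N):
        if s[i,4]>8: print("red",n,c[i][::-1].round(1),s[i,4],onz(f,c[i][::-1],.1).round(4))
E
```

```text
vise ('top',) [0.5489 0.1669] -5.7 0.024
vise ('scene',) [0.5533 0.1625] -5.4 0.064
vise ('top', 'scene') [0.5495 0.1661] -5.7 0.125
fan_pair ('top',) [ 0.4667 -0.102 ] -66.5 0.146
fan_pair ('scene',) [ 0.4714 -0.1064] -60.8 0.22
fan_pair ('top', 'scene') [ 0.4674 -0.1031] -67.9 0.418
flux_bottle top 0.47 [242.  369.3] 196 [0.4619 0.0461 0.05  ]
flux_bottle scene 0.67 [210.7 365.3] 326 [0.4552 0.0538 0.05  ]
crank_knob top 0.56 [233.  311.6] 210 [0.4814 0.1721 0.093 ]
crank_knob top 0.32 [242.8 370.9] 201 [0.4542 0.047  0.093 ]
crank_knob scene 0.5 [225.7 327.4] 209 [0.4644 0.1834 0.093 ]
crank_axis top 0.59 [211.2 313.6] 3344 [0.5287 0.1657 0.093 ]
crank_axis scene 0.89 [226.8 307.5] 2495 [0.4937 0.2188 0.093 ]
crank_axis scene 0.35 [223.5 328.3] 212 [0.4675 0.1773 0.093 ]
screw_jar top 0.6 [243.3 259.9] 308 [0.4702 0.2876 0.054 ]
screw_jar scene 0.88 [265.5 292.9] 495 [0.4589 0.2969 0.054 ]
red top [  9.9 375.6] 40 [ 1.0007e+00 -9.0000e-04  1.0000e-01]
red top [ 24.2 634.3] 20 [ 0.934  -0.5987  0.1   ]
red top [ 43.9 491.8] 16 [ 0.9001 -0.2622  0.1   ]
red top [ 45.5 461.4] 19 [ 0.
[... 543 characters left out ...]
53.9] 9 [ 0.3914 -0.3321  0.1   ]
red scene [ 27.3 278.9] 47 [ 1.3243 -0.4076  0.1   ]
red scene [ 69.5 280. ] 16 [ 1.0647 -0.1901  0.1   ]
red scene [ 77.9 382.4] 11 [ 0.7832 -0.4073  0.1   ]
red scene [ 81.8 535.2] 28 [ 0.4113 -0.7658  0.1   ]
red scene [ 88.7 535.5] 14 [ 0.3912 -0.7238  0.1   ]
red scene [106.3 231.5] 38 [0.9975 0.0654 0.1   ]
red scene [136.9 280. ] 9 [0.7798 0.0551 0.1   ]
red scene [154.5 351.2] 11 [ 0.5894 -0.0352  0.1   ]
red scene [174.1 358.2] 32 [0.5251 0.0091 0.1   ]
red scene [170.5 343.2] 12 [0.561  0.0271 0.1   ]
red scene [186.8 359.8] 18 [0.4917 0.0405 0.1   ]
red scene [184.8 352.9] 10 [0.5085 0.0478 0.1   ]
red scene [227.7 330.1] 68 [0.4522 0.1872 0.1   ]
```

```bash
cat > plan.py <<'E'
from h import *
import json,sys
VP=np.array([.550,.1655]); VA=np.radians(-5.6)
def v2w(x,y): c,s=np.cos(VA),np.sin(VA); return VP+[c*x-s*y,s*x+c*y]
AX=v2w(-.055,0)
def psi(R): return np.degrees(np.arctan2(R[1,0],R[0,0]))
def plan(wps,jaw,start=None,dec=2):
    """wps: (x,y,z,psi,nrows) ; prints rows of 8"""
    s=status.read_state(); p=np.array(s["tcp_pos"]) if start is None else np.array(start[:3],float)
    a=psi(s["ee_rot"]) if start is None else start[3]
    out=[]
    for x,y,z,b,n in wps:
        b=a if b is None else b; P0,A0=p.copy(),a
        for i in range(n):
            T=P0+(np.array([x,y,z])-P0)*(i+1)/n; B=A0+(b-A0)*(i+1)/n
            d=T-p; c,sn=np.cos(np.radians(a)),np.sin(np.radians(a))
            o=np.round(np.array([c*d[0]+sn*d[1], sn*d[0]-c*d[1], -d[2]])*100,dec); t=-round(B-a,1)
            p=p+np.array([c*o[0]+sn*o[1], sn*o[0]-c*o[1], -o[2]])/100; a-=t
            out.append(dict(offset=[float(v) for v in o],angular=[0,0,float(t)],jaw=jaw))
    for i in range(0,len(out),8): print(json.dumps(out[i:i+8]).replace(" ",""))
def arc(a0,a1,n,z,r=.042,ps=None): # tool angles about the crank axis, degrees
    return [(*(AX+r*np.array([np.cos(t),np.sin(t)])),z,ps,1) for t in np.radians(np.linspace(a0,a1,n+1)[1:])]
E
python3 -c "
from plan import *
print(AX); plan([(.477,.209,.16,84.4,17)],0,dec=1)"
```

```text
[0.49526249 0.17086706]
[{"offset":[3.1,-3.7,0.4],"angular":[0,0,-3.7],"jaw":0},{"offset":[3.2,-3.4,0.4],"angular":[0,0,-3.7],"jaw":0},{"offset":[3.6,-3.2,0.5],"angular":[0,0,-3.7],"jaw":0},{"offset":[3.7,-3.0,0.4],"angular":[0,0,-3.7],"jaw":0},{"offset":[3.9,-2.8,0.4],"angular":[0,0,-3.7],"jaw":0},{"offset":[4.0,-2.5,0.4],"angular":[0,0,-3.8],"jaw":0},{"offset":[4.2,-2.2,0.4],"angular":[0,0,-3.7],"jaw":0},{"offset":[4.4,-1.9,0.5],"angular":[0,0,-3.7],"jaw":0}]
[{"offset":[4.5,-1.7,0.4],"angular":[0,0,-3.7],"jaw":0},{"offset":[4.5,-1.4,0.4],"angular":[0,0,-3.7],"jaw":0},{"offset":[4.7,-1.0,0.4],"angular":[0,0,-3.7],"jaw":0},{"offset":[4.7,-0.8,0.4],"angular":[0,0,-3.7],"jaw":0},{"offset":[4.7,-0.4,0.5],"angular":[0,0,-3.7],"jaw":0},{"offset":[4.8,-0.2,0.4],"angular":[0,0,-3.7],"jaw":0},{"offset":[4.7,0.2,0.4],"angular":[0,0,-3.7],"jaw":0},{"offset":[4.8,0.4,0.4],"angular":[0,0,-3.7],"jaw":0}]
[{"offset":[4.7,0.8,0.4],"angular":[0,0,-3.7],"jaw":0}]
```

arm_command([
  {"offset": [3.1,-3.7,0.4],"angular": [0,0,-3.7],"jaw": 0},
  {"offset": [3.2,-3.4,0.4],"angular": [0,0,-3.7],"jaw": 0},
  {"offset": [3.6,-3.2,0.5],"angular": [0,0,-3.7],"jaw": 0},
  {"offset": [3.7,-3.0,0.4],"angular": [0,0,-3.7],"jaw": 0},
  {"offset": [3.9,-2.8,0.4],"angular": [0,0,-3.7],"jaw": 0},
  {"offset": [4.0,-2.5,0.4],"angular": [0,0,-3.8],"jaw": 0},
  {"offset": [4.2,-2.2,0.4],"angular": [0,0,-3.7],"jaw": 0},
  {"offset": [4.4,-1.9,0.5],"angular": [0,0,-3.7],"jaw": 0},
])

```text
time_s: 2.7
tcp_pos: [0.3407, -0.1959, 0.1975]
ee_rot: [[0.627, 0.779, 0.001], [0.779, -0.627, -0.001], [0.0, 0.002, -1.0]]
force: [1.6, -0.8, -0.3]
grip_width: -0.001
grip_force: 0.0
```

arm_command([
  {"offset": [4.5,-1.7,0.4],"angular": [0,0,-3.7],"jaw": 0},
  {"offset": [4.5,-1.4,0.4],"angular": [0,0,-3.7],"jaw": 0},
  {"offset": [4.7,-1.0,0.4],"angular": [0,0,-3.7],"jaw": 0},
  {"offset": [4.7,-0.8,0.4],"angular": [0,0,-3.7],"jaw": 0},
  {"offset": [4.7,-0.4,0.5],"angular": [0,0,-3.7],"jaw": 0},
  {"offset": [4.8,-0.2,0.4],"angular": [0,0,-3.7],"jaw": 0},
  {"offset": [4.7,0.2,0.4],"angular": [0,0,-3.7],"jaw": 0},
  {"offset": [4.8,0.4,0.4],"angular": [0,0,-3.7],"jaw": 0},
])

```text
time_s: 3.5
tcp_pos: [0.4619, 0.1662, 0.1644]
ee_rot: [[0.159, 0.987, 0.001], [0.987, -0.159, 0.0], [0.0, 0.001, -1.0]]
force: [0.7, -2.1, 0.8]
grip_width: 0.003
grip_force: 0.0
```

arm_command([
  {"offset": [4.7,0.8,0.4],"angular": [0,0,-3.7],"jaw": 0},
  {"offset": [0,0,0],"angular": [0,0,0],"jaw": 0},
])

```text
time_s: 3.7
tcp_pos: [0.477, 0.2137, 0.1579]
ee_rot: [[0.091, 0.996, -0.003], [0.996, -0.091, 0.001], [0.0, -0.003, -1.0]]
force: [0.2, 0.0, 0.0]
grip_width: 0.002
grip_force: 0.0
```

```bash
python3 -c "
from plan import *
s=status.read_state(); print(s['time_s'],s['tcp_pos'],psi(s['ee_rot']),s['qpos'].round(1),s['grip_width'],s['force'])
f=cam('wrist'); cv2.imwrite('pics/w1.png',f['image'])
print('knob px by model',proj(f,[.4535,.186,.111]),'axis',proj(f,[*AX,.075]))
for k in ('crank_knob','crank_axis'):
  for r in finder.pinpoint('wrist',k)[:2]: print(k,r, onz(f,r['centre'],.093))
a=psi(s['ee_rot'])
plan([(.477,.209,.084,None,3)],0)
plan(arc(115,295,8,.084),0,start=[.477,.209,.084,84.4])"
```

```text
3.7 [0.47702971 0.21365021 0.15794138] 84.76115222089739 [20.3 -6.7 89.8  0.1 97.1 25.6] 0.0015920949169635345 [0.16843395 0.02910796 0.04003321]
knob px by model [np.float64(269.3063664318065), np.float64(281.649042696858)] axis [np.float64(259.0668656845874), np.float64(345.2999303546591)]
crank_knob {'centre': [257.1, 286.0], 'score': 0.56} [0.4546195  0.18519034 0.093     ]
crank_knob {'centre': [98.1, 303.6], 'score': 0.16} [0.47661534 0.2864789  0.093     ]
crank_axis {'centre': [273.1, 345.8], 'score': 0.66} [0.49400834 0.16958232 0.093     ]
[{"offset":[0.0,-0.0,2.54],"angular":[0,0,-0.0],"jaw":0},{"offset":[0.0,-0.0,2.54],"angular":[0,0,-0.0],"jaw":0},{"offset":[0.01,-0.0,2.53],"angular":[0,0,-0.0],"jaw":0}]
[{"offset":[-1.1,-1.17,-0.0],"angular":[0,0,-0.0],"jaw":0},{"offset":[-1.47,-0.71,-0.0],"angular":[0,0,-0.0],"jaw":0},{"offset":[-1.64,-0.09,-0.0],"angular":[0,0,-0.0],"jaw":0},{"offset":[-1.54,0.54,-0.0],"angular":[0,0,-0.0],"jaw":0},{"offset":[-1.23,1.1,-0.0],"angular":[0,0,-0.0],"jaw":0},{"offset":[-0.7,1.48,-0.0],"angular":[0,0,-0.0],"jaw":0},{"offset":[-0.09,1.63,-0.0],"angular":[0,0,-0.0],"jaw":0},{"offset":[0.54,1.55,-0.0],"angular":[0,0,-0.0],"jaw":0}]
```

View pics/w1.png

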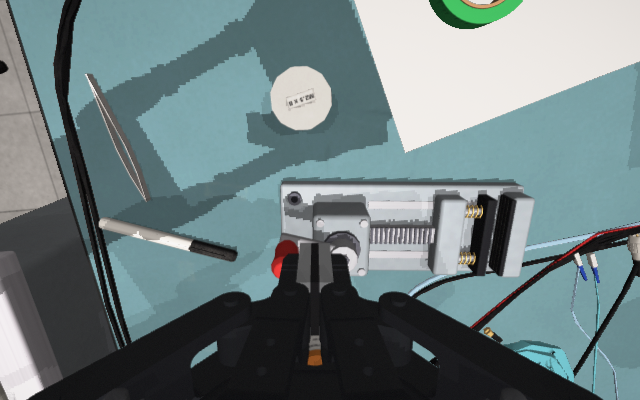

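The wrist view confirms the knob at (257,286), the axis at (262,347) and a narrow jaw gap near (232,490). I'll lower the closed fingers behind the knob and push anticlockwise.

arm_command([
  {"offset": [-0.4,0,2.5],"angular": [0,0,0],"jaw": 0},
  {"offset": [0,0,2.5],"angular": [0,0,0],"jaw": 0},
  {"offset": [0,0,2.4],"angular": [0,0,0],"jaw": 0},
  {"offset": [0,0,0],"angular": [0,0,0],"jaw": 0},
])

```text
time_s: 4.25
tcp_pos: [0.4749, 0.2029, 0.0832]
ee_rot: [[0.101, 0.995, -0.005], [0.995, -0.101, -0.002], [-0.003, -0.005, -1.0]]
force: [-1.0, 0.3, 0.3]
grip_width: -0.001
grip_force: 0.0
```

arm_command([
  {"offset": [-1.1,-1.17,0],"angular": [0,0,0],"jaw": 0},
  {"offset": [-1.47,-0.71,0],"angular": [0,0,0],"jaw": 0},
  {"offset": [-1.64,-0.09,0],"angular": [0,0,0],"jaw": 0},
  {"offset": [-1.54,0.54,0],"angular": [0,0,0],"jaw": 0},
  {"offset": [-1.23,1.1,0],"angular": [0,0,0],"jaw": 0},
  {"offset": [-0.7,1.48,0],"angular": [0,0,0],"jaw": 0},
  {"offset": [-0.09,1.63,0],"angular": [0,0,0],"jaw": 0},
  {"offset": [0.54,1.55,0],"angular": [0,0,0],"jaw": 0},
])

```text
time_s: 5.05
tcp_pos: [0.5128, 0.1272, 0.0883]
ee_rot: [[0.101, 0.995, 0.0], [0.995, -0.101, -0.001], [-0.001, 0.0, -1.0]]
force: [-5.1, 0.0, 0.3]
grip_width: 0.002
grip_force: 2.2
```

```bash
python3 -c "
from plan import *
s=status.read_state(); p=s['tcp_pos']; d=p[:2]-AX; print(s['time_s'],p,psi(s['ee_rot']),np.hypot(*d),np.degrees(np.arctan2(d[1],d[0])),s['force'])
for n in('top','scene'):
  f=cam(n); cv2.imwrite(f'pics/{n}1.png',f['image'])
  for k,z in(('crank_knob',.093),('moving_jaw_face',.016),('vise_jaw',.016)):
    for r in finder.pinpoint(n,k)[:1]: print(n,k,r,onz(f,r['centre'],z))
plan(arc(295,475,8,.084),0)"
```

```text
5.05 [0.51280634 0.12722953 0.08830848] 84.21996099868493 0.04703212421129745 -68.0981107693799 [-5.10490899  0.01827174  0.33404419]
scene crank_knob {'centre': [202.2, 320.3], 'score': 0.56} [0.52751293 0.1438706  0.093     ]
scene moving_jaw_face {'centre': [206.3, 292.2], 'score': 0.72} [0.6173197  0.15837078 0.016     ]
scene vise_jaw {'centre': [204.9, 290.6], 'score': 0.53} [0.62401628 0.15811848 0.016     ]
[{"offset":[1.49,1.22,0.3],"angular":[0,0,-0.0],"jaw":0},{"offset":[1.48,0.71,-0.0],"angular":[0,0,-0.0],"jaw":0},{"offset":[1.64,0.09,-0.0],"angular":[0,0,-0.0],"jaw":0},{"offset":[1.54,-0.54,-0.0],"angular":[0,0,-0.0],"jaw":0},{"offset":[1.22,-1.1,-0.0],"angular":[0,0,-0.0],"jaw":0},{"offset":[0.71,-1.47,-0.0],"angular":[0,0,-0.0],"jaw":0},{"offset":[0.09,-1.64,-0.0],"angular":[0,0,-0.0],"jaw":0},{"offset":[-0.55,-1.55,-0.0],"angular":[0,0,-0.0],"jaw":0}]
```

arm_command([
  {"offset": [1.49,1.22,0.3],"angular": [0,0,0],"jaw": 0},
  {"offset": [1.48,0.71,0],"angular": [0,0,0],"jaw": 0},
  {"offset": [1.64,0.09,0],"angular": [0,0,0],"jaw": 0},
  {"offset": [1.54,-0.54,0],"angular": [0,0,0],"jaw": 0},
  {"offset": [1.22,-1.1,0],"angular": [0,0,0],"jaw": 0},
  {"offset": [0.71,-1.47,0],"angular": [0,0,0],"jaw": 0},
  {"offset": [0.09,-1.64,0],"angular": [0,0,0],"jaw": 0},
  {"offset": [-0.55,-1.55,0],"angular": [0,0,0],"jaw": 0},
])

```text
time_s: 6.25
tcp_pos: [0.4781, 0.2096, 0.084]
ee_rot: [[0.098, 0.995, 0.004], [0.995, -0.098, 0.001], [0.001, 0.004, -1.0]]
force: [2.8, 2.5, 0.2]
grip_width: 0.001
grip_force: 1.7
```

```bash
python3 -c "
from plan import *
s=status.read_state(); p=s['tcp_pos']; d=p[:2]-AX; print(s['time_s'],p,psi(s['ee_rot']),np.hypot(*d),np.degrees(np.arctan2(d[1],d[0])),s['force'])
for n in('top','scene','wrist'):
  f=cam(n); cv2.imwrite(f'pics/{n}2.png',f['image'])
  for k,z in(('crank_knob',.093),('moving_jaw_face',.016),('fixed_jaw_face',.016)):
    for r in finder.pinpoint(n,k)[:1]: print(n,k,r,onz(f,r['centre'],z))
w=cv2.imread('pics/wrist2.png'); cv2.imwrite('pics/c.png',w)
"
```

```text
6.25 [0.4781467  0.209616   0.08398691] 84.3944447136899 0.042360722907448835 113.83152958394409 [2.81527215 2.52250287 0.17361872]
top crank_knob {'centre': [241.8, 303.8], 'score': 0.49} [0.46325101 0.18954205 0.093     ]
top fixed_jaw_face {'centre': [173.0, 313.9], 'score': 0.72} [0.63574958 0.16155934 0.016     ]
scene crank_knob {'centre': [230.6, 325.7], 'score': 0.46} [0.45705022 0.19639561 0.093     ]
scene moving_jaw_face {'centre': [208.7, 292.8], 'score': 0.53} [0.60987253 0.16291795 0.016     ]
scene fixed_jaw_face {'centre': [200.1, 287.9], 'score': 0.74} [0.64209576 0.15177852 0.016     ]
wrist crank_knob {'centre': [300.3, 278.4], 'score': 0.56} [0.4601721  0.19668748 0.093     ]
wrist moving_jaw_face {'centre': [262.4, 499.5], 'score': 0.95} [0.60028356 0.16136956 0.016     ]
wrist fixed_jaw_face {'centre': [262.9, 544.6], 'score': 0.78} [0.63105152 0.15799328 0.016     ]
```

View pics/c.png

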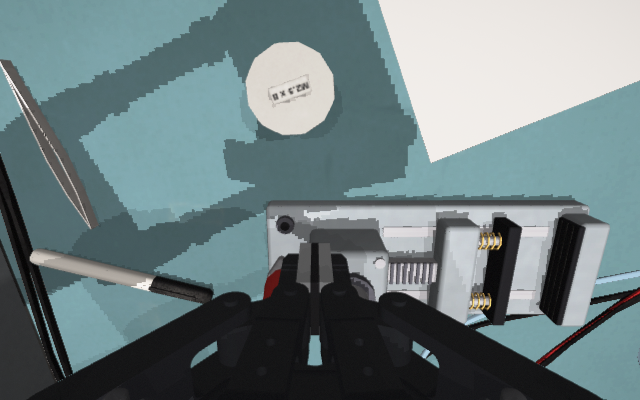

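The gap now measures about 31 mm in the wrist view, with the black jaw face at (262,500) and the fixed face at (262,545). I'll push about 75° further for roughly 36 mm, then lift away.

```bash
python3 -c "
from plan import *
E=AX+.042*np.array([np.cos(np.radians(190)),np.sin(np.radians(190))]); B=E+np.array([.0,.006])
plan(arc(114,190,4,.084)+[(*B,.084,None,1),(*B,.17,None,3)],0)
print('fan', )
plan([(.40,-.10,.20,30,8)],1,start=[*B,.17,84.4])"
```

```text
[{"offset":[-0.84,-1.05,-0.08],"angular":[0,0,-0.0],"jaw":0},{"offset":[-1.18,-0.73,-0.0],"angular":[0,0,-0.0],"jaw":0},{"offset":[-1.35,-0.31,-0.0],"angular":[0,0,-0.0],"jaw":0},{"offset":[-1.38,0.15,-0.0],"angular":[0,0,-0.0],"jaw":0},{"offset":[0.6,-0.06,-0.0],"angular":[0,0,-0.0],"jaw":0},{"offset":[-0.0,-0.0,-2.87],"angular":[0,0,-0.0],"jaw":0},{"offset":[-0.0,-0.0,-2.86],"angular":[0,0,-0.0],"jaw":0},{"offset":[-0.0,-0.0,-2.87],"angular":[0,0,-0.0],"jaw":0}]
fan
[{"offset":[-3.42,-0.34,-0.38],"angular":[0,0,6.8],"jaw":1},{"offset":[-3.44,0.06,-0.37],"angular":[0,0,6.8],"jaw":1},{"offset":[-3.4,0.48,-0.38],"angular":[0,0,6.8],"jaw":1},{"offset":[-3.32,0.87,-0.37],"angular":[0,0,6.8],"jaw":1},{"offset":[-3.2,1.26,-0.37],"angular":[0,0,6.8],"jaw":1},{"offset":[-3.03,1.62,-0.38],"angular":[0,0,6.8],"jaw":1},{"offset":[-2.81,1.98,-0.37],"angular":[0,0,6.8],"jaw":1},{"offset":[-2.56,2.29,-0.38],"angular":[0,0,6.8],"jaw":1}]
```

arm_command([
  {"offset": [-0.84,-1.05,-0.1],"angular": [0,0,0],"jaw": 0},
  {"offset": [-1.18,-0.73,0],"angular": [0,0,0],"jaw": 0},
  {"offset": [-1.35,-0.31,0],"angular": [0,0,0],"jaw": 0},
  {"offset": [-1.38,0.15,0],"angular": [0,0,0],"jaw": 0},
  {"offset": [0.6,-0.1,0],"angular": [0,0,0],"jaw": 0},
  {"offset": [0,0,-2.9],"angular": [0,0,0],"jaw": 0},
  {"offset": [0,0,-2.9],"angular": [0,0,0],"jaw": 0},
  {"offset": [0,0,-2.9],"angular": [0,0,0],"jaw": 0},
])

```text
time_s: 7.65
tcp_pos: [0.4527, 0.1698, 0.1718]
ee_rot: [[0.099, 0.995, -0.002], [0.995, -0.099, -0.001], [-0.001, -0.002, -1.0]]
force: [-0.1, -0.6, -0.5]
grip_width: 0.003
grip_force: 0.0
```

arm_command([
  {"offset": [-3.4,-0.3,-0.4],"angular": [0,0,6.8],"jaw": 1},
  {"offset": [-3.4,0.1,-0.4],"angular": [0,0,6.8],"jaw": 1},
  {"offset": [-3.4,0.5,-0.4],"angular": [0,0,6.8],"jaw": 1},
  {"offset": [-3.3,0.9,-0.4],"angular": [0,0,6.8],"jaw": 1},
  {"offset": [-3.2,1.3,-0.4],"angular": [0,0,6.8],"jaw": 1},
  {"offset": [-3.0,1.6,-0.4],"angular": [0,0,6.8],"jaw": 1},
  {"offset": [-2.8,2.0,-0.4],"angular": [0,0,6.8],"jaw": 1},
  {"offset": [-2.6,2.3,-0.4],"angular": [0,0,6.8],"jaw": 1},
])

```text
time_s: 8.45
tcp_pos: [0.4003, -0.1006, 0.2033]
ee_rot: [[0.869, 0.495, -0.001], [0.495, -0.869, 0.0], [-0.001, -0.001, -1.0]]
force: [0.8, 0.3, -0.1]
grip_width: 1.0
grip_force: 0.0
```

arm_command([
  {"offset": [1.0,3.0,0],"angular": [0,0,0],"jaw": 1},
  {"offset": [0,0,0],"angular": [0,0,0],"jaw": 1},
  {"offset": [0,0,0],"angular": [0,0,0],"jaw": 1},
])

```text
time_s: 8.75
tcp_pos: [0.4243, -0.1205, 0.2026]
ee_rot: [[0.867, 0.499, -0.002], [0.499, -0.867, 0.001], [-0.002, -0.002, -1.0]]
force: [-0.7, 0.7, -0.3]
grip_width: 1.001
grip_force: 0.0
```

```bash
python3 -c "
from fit import *
from plan import psi,v2w,AX
s=status.read_state(); print(s['time_s'],s['tcp_pos'],psi(s['ee_rot']),s['grip_width'],s['force'])
F={n:cam(n) for n in('top','scene','wrist')}
for n,f in F.items(): cv2.imwrite(f'pics/{n}3.png',f['image'])
for n in('top','scene'):
  for k,z in(('crank_knob',.093),('moving_jaw_face',.016),('fixed_jaw_face',.016)):
    for r in finder.pinpoint(n,k)[:1]: print(n,k,r,onz(F[n],r['centre'],z))
f=F['wrist']
for r in finder.pinpoint('wrist','fan_mid')[:2]: print(r,onz(f,r['centre'],.021))
o=f['image'].copy()
for r in finder.outline_of('wrist','fan_pair')[:1]:
  print(r['score'],r['centre'],r['mask'].sum()); m=r['mask'].astype(float)
  x,c=fit([(f,m)],FAN,[.469,-.104,np.radians(-62)]); print(x,np.degrees(x[2]),c)
  cn,_=cv2.findContours(m.astype(np.uint8),0,1); cv2.drawContours(o,cn,-1,(0,0,255),1)
  cn,_=cv2.findContours((ren(f,FAN,x)>.5).astype(np.uint8),0,1); cv2.drawContours(o,cn,-1,(255,0,0),1)
cv2.imwrite('pics/d.png',o)
"
```

```text
8.75 [ 0.42430866 -0.12050345  0.20261134] 29.91660219117774 1.0012934209464177 [-0.71068172  0.74806002 -0.28488128]
top fixed_jaw_face {'centre': [171.5, 314.8], 'score': 0.92} [0.639298   0.15928232 0.016     ]
scene crank_knob {'centre': [214.8, 336.9], 'score': 0.82} [0.47196026 0.14377099 0.093     ]
scene fixed_jaw_face {'centre': [200.0, 288.4], 'score': 0.71} [0.64143553 0.15055383 0.016     ]
{'centre': [130.2, 325.2], 'score': 0.8} [ 0.46527655 -0.10722751  0.021     ]
{'centre': [49.8, 184.5], 'score': 0.59} [0.46317156 0.03588305 0.021     ]
0.86 [127.0, 326.4] 2260
[ 0.46595493 -0.10349461 -1.14987957] -65.88324631056717 0.051055006073225745
```

View pics/d.png

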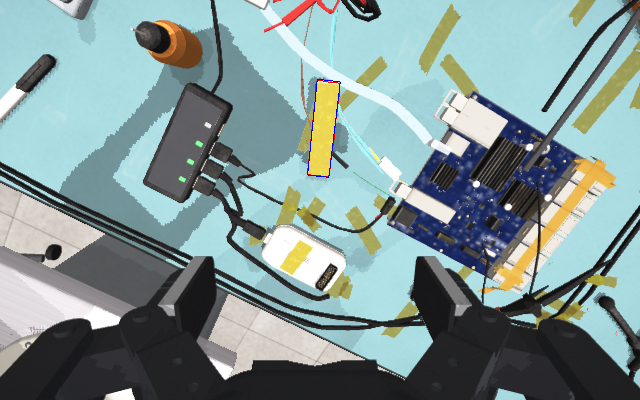

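The overlay on the wrist image shows the fitted outline tight on the fan at (130,324). That puts it at (0.466, -0.1035), long axis 24° from x. I'll move over it now.

```bash
python3 -c "
from plan import *
plan([(.466,-.1035,.20,24.1,2),(.466,-.1035,.022,24.1,6)],1)"
```

```text
[{"offset":[2.22,0.3,0.17],"angular":[0,0,2.9],"jaw":1},{"offset":[2.23,0.19,0.17],"angular":[0,0,3.0],"jaw":1},{"offset":[0.0,-0.0,2.97],"angular":[0,0,-0.0],"jaw":1},{"offset":[0.0,-0.0,2.96],"angular":[0,0,-0.0],"jaw":1},{"offset":[0.0,-0.0,2.97],"angular":[0,0,-0.0],"jaw":1},{"offset":[0.0,-0.0,2.97],"angular":[0,0,-0.0],"jaw":1},{"offset":[0.0,-0.0,2.96],"angular":[0,0,-0.0],"jaw":1},{"offset":[0.0,-0.0,2.97],"angular":[0,0,-0.0],"jaw":1}]
```

arm_command([
  {"offset": [2.2,0.3,0.2],"angular": [0,0,2.9],"jaw": 1},
  {"offset": [2.2,0.2,0.2],"angular": [0,0,2.9],"jaw": 1},
  {"offset": [0,0,3.0],"angular": [0,0,0],"jaw": 1},
  {"offset": [0,0,3.0],"angular": [0,0,0],"jaw": 1},
  {"offset": [0,0,3.0],"angular": [0,0,0],"jaw": 1},
  {"offset": [0,0,3.0],"angular": [0,0,0],"jaw": 1},
  {"offset": [0,0,3.0],"angular": [0,0,0],"jaw": 1},
  {"offset": [0,0,2.6],"angular": [0,0,0],"jaw": 1},
])

```text
time_s: 10.1
tcp_pos: [0.4651, -0.1039, 0.0216]
ee_rot: [[0.912, 0.409, -0.001], [0.409, -0.912, 0.0], [-0.001, -0.001, -1.0]]
force: [-0.4, -0.1, -0.6]
grip_width: 0.995
grip_force: 0.0
```

arm_command([
  {"offset": [0,0,0.1],"angular": [0,0,0],"jaw": 1},
  {"offset": [0,0,0],"angular": [0,0,0],"jaw": 0.6},
  {"offset": [0,0,0],"angular": [0,0,0],"jaw": 0.4},
  {"offset": [0,0,0],"angular": [0,0,0],"jaw": 0.1},
  {"offset": [0,0,0],"angular": [0,0,0],"jaw": 0.1},
  {"offset": [0,0,0],"angular": [0,0,0],"jaw": 0.1},
  {"offset": [0,0,0],"angular": [0,0,0],"jaw": 0.1},
])

```text
time_s: 10.8
tcp_pos: [0.4664, -0.1042, 0.0236]
ee_rot: [[0.912, 0.409, 0.002], [0.409, -0.912, -0.001], [0.002, 0.001, -1.0]]
force: [-0.3, 0.5, 6.3]
grip_width: 0.218
grip_force: 59.3
```

```bash
python3 -c "
from plan import *
print(v2w(.067,0))
plan([(.466,-.104,.18,24.1,4),(*v2w(.067,0),.16,84.4,8)],0.1)"
```

```text
[0.61668024 0.15896195]
[{"offset":[-0.01,-0.01,-3.91],"angular":[0,0,0.0],"jaw":0.1},{"offset":[-0.0,-0.01,-3.91],"angular":[0,0,0.0],"jaw":0.1},{"offset":[-0.01,-0.01,-3.91],"angular":[0,0,0.0],"jaw":0.1},{"offset":[-0.0,-0.01,-3.91],"angular":[0,0,0.1],"jaw":0.1},{"offset":[3.06,-2.23,0.25],"angular":[0,0,-7.5],"jaw":0.1},{"offset":[3.32,-1.82,0.25],"angular":[0,0,-7.6],"jaw":0.1},{"offset":[3.54,-1.36,0.25],"angular":[0,0,-7.5],"jaw":0.1},{"offset":[3.68,-0.88,0.25],"angular":[0,0,-7.6],"jaw":0.1}]
[{"offset":[3.77,-0.39,0.25],"angular":[0,0,-7.5],"jaw":0.1},{"offset":[3.79,0.1,0.25],"angular":[0,0,-7.6],"jaw":0.1},{"offset":[3.74,0.6,0.25],"angular":[0,0,-7.5],"jaw":0.1},{"offset":[3.62,1.09,0.25],"angular":[0,0,-7.5],"jaw":0.1}]
```

arm_command([
  {"offset": [0,0,-3.0],"angular": [0,0,0],"jaw": 0.1},
  {"offset": [0,0,-4.2],"angular": [0,0,0],"jaw": 0.1},
  {"offset": [0,0,-4.2],"angular": [0,0,0],"jaw": 0.1},
  {"offset": [0,0,-4.2],"angular": [0,0,0],"jaw": 0.1},
  {"offset": [3.06,-2.23,0.25],"angular": [0,0,-7.5],"jaw": 0.1},
  {"offset": [3.32,-1.82,0.25],"angular": [0,0,-7.5],"jaw": 0.1},
  {"offset": [3.54,-1.36,0.25],"angular": [0,0,-7.5],"jaw": 0.1},
  {"offset": [3.68,-0.88,0.25],"angular": [0,0,-7.6],"jaw": 0.1},
])

```text
time_s: 11.6
tcp_pos: [0.5412, 0.0287, 0.1678]
ee_rot: [[0.58, 0.815, -0.001], [0.815, -0.58, -0.0], [-0.0, -0.0, -1.0]]
force: [0.4, 0.7, -1.1]
grip_width: 0.217
grip_force: 58.9
```

arm_command([
  {"offset": [3.77,-0.39,0.25],"angular": [0,0,-7.5],"jaw": 0.1},
  {"offset": [3.79,0.1,0.25],"angular": [0,0,-7.6],"jaw": 0.1},
  {"offset": [3.74,0.6,0.25],"angular": [0,0,-7.5],"jaw": 0.1},
  {"offset": [3.62,1.09,0.25],"angular": [0,0,-7.5],"jaw": 0.1},
  {"offset": [0,0,0],"angular": [0,0,0],"jaw": 0.1},
  {"offset": [0,0,0],"angular": [0,0,0],"jaw": 0.1},
])

```text
time_s: 12.2
tcp_pos: [0.6157, 0.1594, 0.1568]
ee_rot: [[0.098, 0.995, -0.003], [0.995, -0.098, -0.001], [-0.001, -0.003, -1.0]]
force: [0.4, -0.9, -0.9]
grip_width: 0.217
grip_force: 59.1
```

```bash
python3 -c "
from plan import *
s=status.read_state(); print(s['time_s'],s['tcp_pos'],psi(s['ee_rot']),s['grip_width'],s['grip_force'],s['force'])
for n in('wrist','top','scene'):
  f=cam(n); cv2.imwrite(f'pics/{n}4.png',f['image'])
  for k,z in(('crank_knob',.093),('moving_jaw_face',.016),('fixed_jaw_face',.016),('crank_axis',.093)):
    for r in finder.pinpoint(n,k)[:1]: print(n,k,r,onz(f,r['centre'],z))
"
```

```text
12.2 [0.61573483 0.15942195 0.15678284] 84.37939256260462 0.21710645530880032 59.06250357627869 [ 0.44235282 -0.86444129 -0.86409626]
wrist crank_knob {'centre': [256.7, 86.6], 'score': 0.67} [0.46011678 0.14458638 0.093     ]
wrist moving_jaw_face {'centre': [183.0, 290.5], 'score': 0.61} [0.59468936 0.16297522 0.016     ]
wrist fixed_jaw_face {'centre': [185.4, 330.1], 'score': 0.97} [0.62845373 0.15757939 0.016     ]
wrist crank_axis {'centre': [215.4, 126.5], 'score': 0.93} [0.49440606 0.17088483 0.093     ]
top crank_knob {'centre': [188.9, 316.4], 'score': 0.39} [0.57785685 0.15739576 0.093     ]
top moving_jaw_face {'centre': [189.2, 316.9], 'score': 0.68} [0.59626624 0.1563354  0.016     ]
top fixed_jaw_face {'centre': [173.1, 314.0], 'score': 0.96} [0.6354948  0.16133575 0.016     ]
top crank_axis {'centre': [226.3, 309.5], 'score': 0.63} [0.49609466 0.17597143 0.093     ]
scene crank_knob {'centre': [214.7, 339.8], 'score': 0.5} [0.46744165 0.13859341 0.093     ]
scene moving_jaw_face {'centre': [209.9, 296.9], 'score': 0.66} [0.5992244  0.15788947 0.016     ]
scene fixed_jaw_face {'centre': [202.7, 289.1], 'score': 0.74} [0.63274065 0.15574194 0.016     ]
scene crank_axis {'centre': [215.8, 323.6], 'score': 0.64} [0.49146988 0.16865686 0.093     ]
```

View pics/wrist4.png

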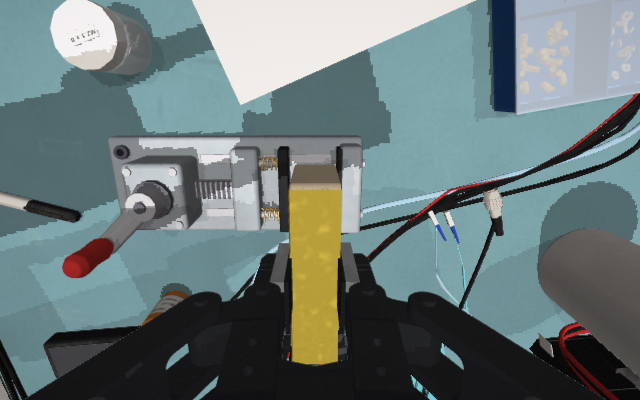

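The wrist view shows the fan (columns 291–341) parallel to the jaws and over the gap between the black plate (about 290) and the fixed jaw (about 337). I'll nudge it 2 mm toward −x and lower it.

arm_command([
  {"offset": [0,-0.2,2.0],"angular": [0,0,0],"jaw": 0.1},
  {"offset": [0,0,3.0],"angular": [0,0,0],"jaw": 0.1},
  {"offset": [0,0,2.5],"angular": [0,0,0],"jaw": 0.1},
  {"offset": [0,0,1.5],"angular": [0,0,0],"jaw": 0.1},
  {"offset": [0,0,1.5],"angular": [0,0,0],"jaw": 0.1},
  {"offset": [0,0,0.7],"angular": [0,0,0],"jaw": 0.1},
  {"offset": [0,0,0],"angular": [0,0,0],"jaw": 0.1},
])

```text
time_s: 13.65
tcp_pos: [0.6138, 0.159, 0.0455]
ee_rot: [[0.098, 0.995, -0.001], [0.995, -0.098, -0.0], [-0.0, -0.001, -1.0]]
force: [0.3, 0.8, -1.3]
grip_width: 0.221
grip_force: 59.1
```

arm_command([
  {"offset": [0,0,0.3],"angular": [0,0,0],"jaw": 0.1},
  {"offset": [0,0,0.2],"angular": [0,0,0],"jaw": 0.1},
  {"offset": [0,0,0.1],"angular": [0,0,0],"jaw": 0.1},
  {"offset": [0,0,0],"angular": [0,0,0],"jaw": 0.1},
])

```text
time_s: 14.05
tcp_pos: [0.6143, 0.1591, 0.0406]
ee_rot: [[0.098, 0.995, 0.001], [0.995, -0.098, 0.0], [0.0, 0.0, -1.0]]
force: [-0.1, -0.2, -1.1]
grip_width: 0.218
grip_force: 59.1
```

arm_command([
  {"offset": [0,0,0.1],"angular": [0,0,0],"jaw": 0.1},
  {"offset": [0,0,0.1],"angular": [0,0,0],"jaw": 0.1},
  {"offset": [0,0,0],"angular": [0,0,0],"jaw": 0.1},
])

```text
time_s: 14.35
tcp_pos: [0.6144, 0.1591, 0.0397]
ee_rot: [[0.098, 0.995, 0.001], [0.995, -0.098, 0.0], [0.0, 0.001, -1.0]]
force: [-2.8, -0.6, 5.0]
grip_width: 0.222
grip_force: 59.7
```

Contact at the bed height expected, so I'll release and lift.

arm_command([
  {"offset": [0,0,0],"angular": [0,0,0],"jaw": 0.3},
  {"offset": [0,0,0],"angular": [0,0,0],"jaw": 0.45},
  {"offset": [0,0,0],"angular": [0,0,0],"jaw": 0.6},
  {"offset": [0,0,0],"angular": [0,0,0],"jaw": 0.6},
  {"offset": [0,0,-2.0],"angular": [0,0,0],"jaw": 0.6},
  {"offset": [0,0,-3.5],"angular": [0,0,0],"jaw": 0.6},
  {"offset": [0,0,-4.5],"angular": [0,0,0],"jaw": 0.6},
  {"offset": [0,0,-3.0],"angular": [0,0,0],"jaw": 0.6},
])

```text
time_s: 15.15
tcp_pos: [0.6146, 0.1593, 0.1717]
ee_rot: [[0.098, 0.995, 0.003], [0.995, -0.098, 0.001], [0.001, 0.003, -1.0]]
force: [0.6, 0.8, 0.4]
grip_width: 0.603
grip_force: 0.0
```

```bash
python3 -c "
from fit import *
from plan import psi,v2w,AX,VP,VA
s=status.read_state(); print(s['time_s'],s['tcp_pos'],psi(s['ee_rot']),s['grip_width'],s['force'])
F={n:cam(n) for n in('wrist','top','scene')}
for n,f in F.items():
  cv2.imwrite(f'pics/{n}5.png',f['image'])
  for k,z in(('crank_knob',.093),('crank_axis',.093),('moving_jaw_face',.016),('fixed_jaw_face',.016)):
    for r in finder.pinpoint(n,k)[:1]: print(n,k,round(r['score'],2),onz(f,r['centre'],z).round(4))
  m=mask(f,n,'fan_pair',[.614,.159,.04])
  if m is not None:
    x,c=fit([(f,m)],FAN,[.614,.159,VA],.016); e=x[:2]-VP; c_,s_=np.cos(VA),np.sin(VA)
    print(n,'fan',x[:2].round(4),np.degrees(x[2]).round(1),round(c,3),'in vise',(c_*e[0]+s_*e[1]).round(4),(-s_*e[0]+c_*e[1]).round(4))
cv2.imwrite('pics/e.png',F['wrist']['image'])
"
```

```text
15.15 [0.61464425 0.15925082 0.17165491] 84.36274350431727 0.6029930533771579 [0.61138212 0.79164632 0.44276701]
wrist crank_knob 0.7 [0.4597 0.1452 0.093 ]
wrist crank_axis 0.66 [0.4957 0.1695 0.093 ]
wrist moving_jaw_face 0.78 [0.5934 0.1595 0.016 ]
wrist fixed_jaw_face 0.7 [0.63  0.158 0.016]
wrist fan [0.6138 0.1589] -6.4 0.049 in vise 0.0641 -0.0004
top crank_axis 0.63 [0.4925 0.1729 0.093 ]
top moving_jaw_face 0.72 [0.5935 0.1586 0.016 ]
top fixed_jaw_face 0.69 [0.6426 0.1563 0.016 ]
top fan [0.613  0.1573] -3.2 0.892 in vise 0.0635 -0.0021
scene crank_knob 0.7 [0.4623 0.1457 0.093 ]
scene crank_axis 0.86 [0.4813 0.1752 0.093 ]
scene moving_jaw_face 0.58 [0.6008 0.16   0.016 ]
scene fixed_jaw_face 0.97 [0.6329 0.1491 0.016 ]
scene fan [0.6199 0.1564] -3.7 0.065 in vise 0.0704 -0.0022
```

View pics/e.png

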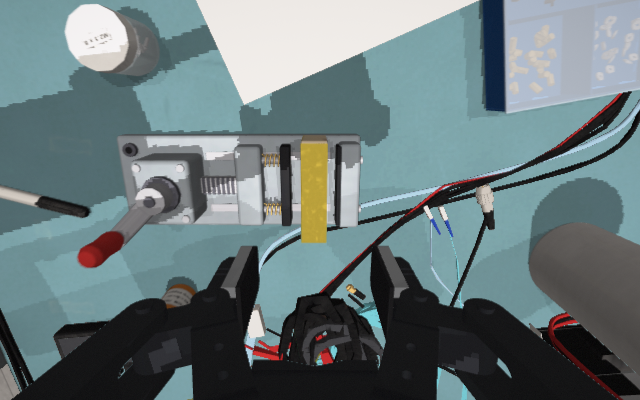

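The fan stands upright between the plate and the fixed jaw (columns 290–337), and the fit puts it centred at vise x ≈ 0.064–0.07, y ≈ 0. The knob is at about 216°. Next I'll go in behind it for the clockwise push.

```bash
python3 -c "
from plan import *
S=AX+.042*np.array([np.cos(np.radians(261)),np.sin(np.radians(261))]); print(S)
plan([(*S,.17,84.4,4),(*S,.084,84.4,3)],0)
plan(arc(261,81,8,.084)+arc(81,-99,8,.084),0,start=[*S,.084,84.4])"
```

```text
[0.48869225 0.12938415]
[{"offset":[-1.05,-3.05,-0.04],"angular":[0,0,-0.0],"jaw":0},{"offset":[-1.05,-3.05,-0.04],"angular":[0,0,-0.0],"jaw":0},{"offset":[-1.04,-3.05,-0.05],"angular":[0,0,-0.0],"jaw":0},{"offset":[-1.05,-3.04,-0.04],"angular":[0,0,-0.0],"jaw":0},{"offset":[-0.0,-0.0,2.87],"angular":[0,0,-0.0],"jaw":0},{"offset":[-0.0,-0.0,2.87],"angular":[0,0,-0.0],"jaw":0},{"offset":[-0.0,-0.0,2.86],"angular":[0,0,-0.0],"jaw":0}]
[{"offset":[0.41,-1.59,-0.0],"angular":[0,0,-0.0],"jaw":0},{"offset":[0.99,-1.3,-0.0],"angular":[0,0,-0.0],"jaw":0},{"offset":[1.42,-0.83,-0.0],"angular":[0,0,-0.0],"jaw":0},{"offset":[1.62,-0.22,-0.0],"angular":[0,0,-0.0],"jaw":0},{"offset":[1.59,0.41,-0.0],"angular":[0,0,-0.0],"jaw":0},{"offset":[1.3,0.99,-0.0],"angular":[0,0,-0.0],"jaw":0},{"offset":[0.83,1.41,-0.0],"angular":[0,0,-0.0],"jaw":0},{"offset":[0.23,1.63,-0.0],"angular":[0,0,-0.0],"jaw":0}]
[{"offset":[-0.42,1.58,-0.0],"angular":[0,0,-0.0],"jaw":0},{"offset":[-0.99,1.31,-0.0],"angular":[0,0,-0.0],"jaw":0},{"offset":[-1.41,0.83,-0.0],"angular":[0,0,-0.0],"jaw":0},{"offset":[-1.63,0.22,-0.0],"angular":[0,0,-0.0],"jaw":0},{"offset":[-1.58,-0.41,-0.0],"angular":[0,0,-0.0],"jaw":0},{"offset":[-1.31,-0.99,-0.0],"angular":[0,0,-0.0],"jaw":0},{"offset":[-0.83,-1.42,-0.0],"angular":[0,0,-0.0],"jaw":0},{"offset":[-0.22,-1.62,-0.0],"angular":[0,0,-0.0],"jaw":0}]
```

arm_command([
  {"offset": [-1.05,-3.05,0],"angular": [0,0,0],"jaw": 0},
  {"offset": [-1.05,-3.05,0],"angular": [0,0,0],"jaw": 0},
  {"offset": [-1.05,-3.05,0],"angular": [0,0,0],"jaw": 0},
  {"offset": [-1.05,-3.05,0],"angular": [0,0,0],"jaw": 0},
  {"offset": [0,0,2.9],"angular": [0,0,0],"jaw": 0},
  {"offset": [0,0,2.9],"angular": [0,0,0],"jaw": 0},
  {"offset": [0,0,2.9],"angular": [0,0,0],"jaw": 0},
  {"offset": [0,0,0],"angular": [0,0,0],"jaw": 0},
])

```text
time_s: 16.85
tcp_pos: [0.4859, 0.1288, 0.0769]
ee_rot: [[0.098, 0.995, -0.008], [0.995, -0.098, -0.001], [-0.002, -0.007, -1.0]]
force: [0.2, -0.7, 0.1]
grip_width: 0.002
grip_force: 0.0
```

arm_command([
  {"offset": [0.41,-1.59,0],"angular": [0,0,0],"jaw": 0},
  {"offset": [0.99,-1.3,0],"angular": [0,0,0],"jaw": 0},
  {"offset": [1.42,-0.83,0],"angular": [0,0,0],"jaw": 0},
  {"offset": [1.62,-0.22,0],"angular": [0,0,0],"jaw": 0},
  {"offset": [1.59,0.41,0],"angular": [0,0,0],"jaw": 0},
  {"offset": [1.3,0.99,0],"angular": [0,0,0],"jaw": 0},
  {"offset": [0.83,1.41,0],"angular": [0,0,0],"jaw": 0},
  {"offset": [0.23,1.63,0],"angular": [0,0,0],"jaw": 0},
])

```text
time_s: 17.65
tcp_pos: [0.5009, 0.2119, 0.0824]
ee_rot: [[0.099, 0.995, -0.003], [0.995, -0.099, -0.002], [-0.002, -0.003, -1.0]]
force: [-8.1, -3.7, -0.1]
grip_width: 0.005
grip_force: 3.6
```

```bash
cat > look.py <<'E'
from fit import *
from plan import *
def look(tag,cams=('wrist','top','scene'),fan=True):
  s=status.read_state(); p=s['tcp_pos']; d=p[:2]-AX
  print(s['time_s'],p,psi(s['ee_rot']).round(1),'r',np.hypot(*d).round(4),'ang',np.degrees(np.arctan2(d[1],d[0])).round(1),s['force'].round(1))
  c_,s_=np.cos(VA),np.sin(VA)
  for n in cams:
    f=cam(n); cv2.imwrite(f'pics/{n}{tag}.png',f['image'])
    for k,z in(('crank_knob',.093),('moving_jaw_face',.016)):
      for r in finder.pinpoint(n,k)[:1]:
        e=onz(f,r['centre'],z)[:2]; q=e-AX; e=e-VP
        print(n,k,round(r['score'],2),'knob ang %.0f r %.3f'%(np.degrees(np.arctan2(q[1],q[0])),np.hypot(*q)) if k=='crank_knob' else 'vise x %.4f'%(c_*e[0]+s_*e[1]))
    if not fan: continue
    m=mask(f,n,'fan_pair',[.618,.159,.04])
    if m is not None:
      x,c=fit([(f,m)],FAN,[.618,.159,VA],.016); e=x[:2]-VP
      print(n,'fan yaw',np.degrees(x[2]).round(1),'cost',round(c,3),'in vise',(c_*e[0]+s_*e[1]).round(4),(-s_*e[0]+c_*e[1]).round(4))
E
python3 -c "
from look import *
look('6'); plan(arc(81,-99,8,.084),0)"
```

```text
17.65 [0.50089875 0.21191131 0.08235751] 84.3 r 0.0414 ang 82.2 [-8.1 -3.7 -0.1]
wrist crank_knob 0.87 knob ang 50 r 0.041
wrist moving_jaw_face 0.8 vise x 0.0587
wrist fan yaw 2.2 cost 0.302 in vise 0.069 0.0001
top crank_knob 0.59 knob ang 44 r 0.046
top moving_jaw_face 0.54 vise x 0.0562
scene crank_knob 0.38 knob ang 25 r 0.071
scene moving_jaw_face 0.57 vise x 0.0569
scene fan yaw 37.1 cost 0.942 in vise 0.0871 0.0112
[{"offset":[-0.42,1.6,-0.25],"angular":[0,0,-0.0],"jaw":0},{"offset":[-0.99,1.31,0.0],"angular":[0,0,-0.0],"jaw":0},{"offset":[-1.41,0.83,0.0],"angular":[0,0,-0.0],"jaw":0},{"offset":[-1.63,0.22,0.0],"angular":[0,0,-0.0],"jaw":0},{"offset":[-1.58,-0.41,0.0],"angular":[0,0,-0.0],"jaw":0},{"offset":[-1.31,-0.99,0.0],"angular":[0,0,-0.0],"jaw":0},{"offset":[-0.83,-1.41,0.0],"angular":[0,0,-0.0],"jaw":0},{"offset":[-0.22,-1.63,0.0],"angular":[0,0,-0.0],"jaw":0}]
```

arm_command([
  {"offset": [-0.42,1.6,-0.2],"angular": [0,0,0],"jaw": 0},
  {"offset": [-0.99,1.31,0],"angular": [0,0,0],"jaw": 0},
  {"offset": [-1.41,0.83,0],"angular": [0,0,0],"jaw": 0},
  {"offset": [-1.63,0.22,0],"angular": [0,0,0],"jaw": 0},
  {"offset": [-1.58,-0.41,0],"angular": [0,0,0],"jaw": 0},
  {"offset": [-1.31,-0.99,0],"angular": [0,0,0],"jaw": 0},
  {"offset": [-0.83,-1.41,0],"angular": [0,0,0],"jaw": 0},
  {"offset": [-0.22,-1.63,0],"angular": [0,0,0],"jaw": 0},
])

```text
time_s: 19.05
tcp_pos: [0.4903, 0.1291, 0.0841]
ee_rot: [[0.099, 0.995, 0.006], [0.995, -0.099, 0.002], [0.002, 0.005, -1.0]]
force: [8.6, 3.2, -0.3]
grip_width: -0.001
grip_force: 4.0
```

```bash
python3 -c "
from look import *
look('7'); plan(arc(-99,-164,3,.084),0)"
```

```text
19.05 [0.49028344 0.12910643 0.08414366] 84.3 r 0.0421 ang -96.8 [ 8.6  3.2 -0.3]
wrist crank_knob 0.88 knob ang -127 r 0.044
wrist moving_jaw_face 0.55 vise x 0.0629
wrist fan yaw -4.7 cost 0.237 in vise 0.0734 0.0001
top crank_knob 0.37 knob ang -125 r 0.046
top moving_jaw_face 0.68 vise x 0.0770
scene crank_knob 0.71 knob ang -131 r 0.044
scene moving_jaw_face 0.47 vise x 0.0579
scene fan yaw -4.1 cost 0.288 in vise 0.0796 -0.0015
[{"offset":[0.41,-1.55,-0.1],"angular":[0,0,-0.0],"jaw":0},{"offset":[0.92,-1.28,0.0],"angular":[0,0,-0.0],"jaw":0},{"offset":[1.33,-0.85,0.0],"angular":[0,0,-0.0],"jaw":0}]
```

View pics/wrist7.png

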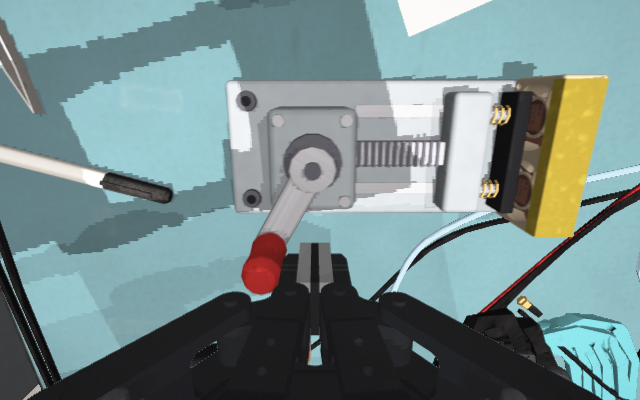

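The wrist view shows the knob at (265,262), the plate pressing the fan, and the springs visibly shortened (gap columns 493–505). By crank angle that is about 80–90° past contact, so I'll push about 45° more, back off and lift.

```bash
python3 -c "
from plan import *
plan(arc(-97,-142,3,.084)+arc(-142,-120,1,.084)+[(.55,.10,.20,None,4)][:0],0)"
```

```text
[{"offset":[0.18,-0.96,-0.1],"angular":[0,0,-0.0],"jaw":0},{"offset":[0.45,-1.0,0.0],"angular":[0,0,-0.0],"jaw":0},{"offset":[0.68,-0.85,0.0],"angular":[0,0,-0.0],"jaw":0},{"offset":[-0.92,1.3,0.0],"angular":[0,0,-0.0],"jaw":0}]
```

arm_command([
  {"offset": [0.18,-0.96,0],"angular": [0,0,0],"jaw": 0},
  {"offset": [0.45,-1.0,0],"angular": [0,0,0],"jaw": 0},
  {"offset": [0.68,-0.85,0],"angular": [0,0,0],"jaw": 0},
  {"offset": [0,0,0],"angular": [0,0,0],"jaw": 0},
  {"offset": [-0.9,1.3,0],"angular": [0,0,0],"jaw": 0},
  {"offset": [0,0,-3.0],"angular": [0,0,0],"jaw": 0},
  {"offset": [0,0,-4.5],"angular": [0,0,0],"jaw": 0},
  {"offset": [0,0,-3.0],"angular": [0,0,0],"jaw": 0},
])

```text
time_s: 20.45
tcp_pos: [0.475, 0.1341, 0.1908]
ee_rot: [[0.099, 0.995, 0.001], [0.995, -0.099, 0.0], [0.0, 0.001, -1.0]]
force: [0.1, -0.3, 0.8]
grip_width: -0.0
grip_force: 0.0
```

arm_command([
  {"offset": [-0.5,4.0,0],"angular": [0,0,0],"jaw": 0},
  {"offset": [-0.5,4.0,0],"angular": [0,0,0],"jaw": 0},
  {"offset": [0,4.0,0],"angular": [0,0,0],"jaw": 0},
  {"offset": [0,0,0],"angular": [0,0,0],"jaw": 0},
  {"offset": [0,0,0],"angular": [0,0,0],"jaw": 0},
])

```text
time_s: 20.95
tcp_pos: [0.5932, 0.112, 0.1863]
ee_rot: [[0.099, 0.995, -0.004], [0.995, -0.099, -0.0], [-0.001, -0.004, -1.0]]
force: [-0.6, -0.4, -0.2]
grip_width: 0.005
grip_force: 0.0
```

```bash
python3 -c "
from look import *
look('8')
w=cv2.imread('pics/wrist8.png')[60:320,60:440]; cv2.imwrite('pics/g.png',cv2.resize(w,None,fx=2,fy=2,interpolation=2))"
```

```text
20.95 [0.59319163 0.11204648 0.18625158] 84.3 r 0.1142 ang -31.0 [-0.6 -0.4 -0.2]
wrist crank_knob 0.69 knob ang -170 r 0.042
wrist moving_jaw_face 0.61 vise x 0.0650
wrist fan yaw -5.5 cost 0.056 in vise 0.0734 -0.0
top crank_knob 0.57 knob ang -167 r 0.042
top moving_jaw_face 0.52 vise x 0.0619
top fan yaw -6.6 cost 1.234 in vise 0.0746 0.0039
scene crank_knob 0.53 knob ang -178 r 0.042
scene moving_jaw_face 0.46 vise x 0.0662
scene fan yaw -3.4 cost 0.375 in vise 0.0796 -0.0019
```

View pics/g.png

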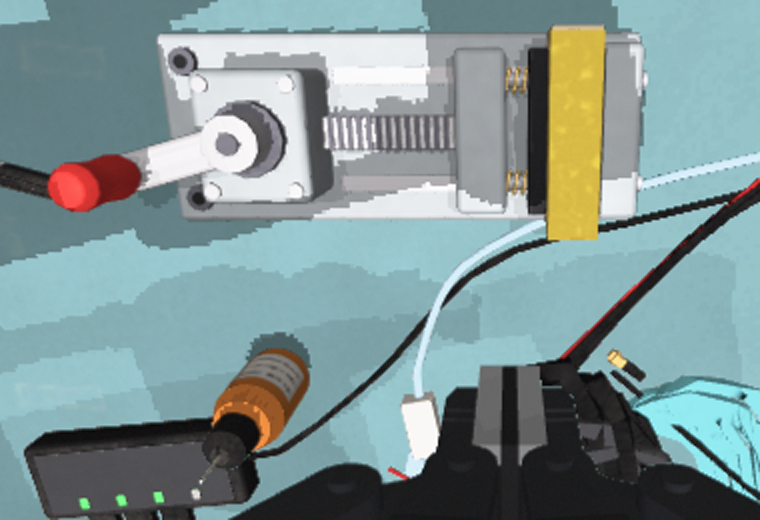

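The last picture shows the knob near (77,185), the springs shortened to a gap of about 10 mm (columns 506–529), and the fan flat against the fixed jaw. The flux bottle is standing and the arm is clear of everything. The crank is about 125–135° past contact, so I'm handing in.

```bash
python3 -c "
from bench import ctrl
print(ctrl.close_job())"
```

```text
the job is handed in; nothing more can be done
None
```

The job is handed in, with no verdict returned: the vise was wound open to about 36 mm, and the fan pair now stands upright and centred against the fixed jaw. The crank is about a third of a turn past contact (estimated from the images), and no bystander was seen to be knocked or shifted.

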